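# Change the microscope over from laser to lamp

## Task

Change the microscope over from its laser to its lamp: first turn the red-handled switch (laser) from on right back to off, then turn the blue-handled switch (lamp) from off fully to on, so that each clicks home at its mark (black is off, green is on). Never have the two on together, and leave the black-handled switch as it is.

Things in the scene. Friction and masses are not known exactly. Their poses are not given: they have to be found in the camera images.
- red_grip (a point): Grip point of the laser switch: mid-bar, on the vertical axle, 101 mm above the table, 28 mm above the white face plate of its fixed grey box (130 x 130 mm). The handle is a red bar 66 long, 16 wide, 36 mm high (top at 119 mm); only a 24 mm wide hub is under it. x: along the bar to the pointer end (white stripe on top), y: across it, z: up. Turns with the handle.
- red_handle (a joint): Angle of the red handle, rad, growing clockwise seen from above: 0 = off (pointer at the black mark), 1.047 (60 degrees) = on (pointer at the green mark). A spring detent holds it at either end (about 0.12 N m to move it off) and pulls it home once well past half-way; both ends are hard stops. Starts at on.
- blue_grip (a point): Grip point of the lamp switch: mid-bar, on the vertical axle, 101 mm above the table, 28 mm above the white face plate of its fixed grey box (130 x 130 mm). The handle is a blue bar 66 long, 16 wide, 36 mm high (top at 119 mm); only a 24 mm wide hub is under it. x: along the bar to the pointer end (white stripe on top), y: across it, z: up. Turns with the handle.
- blue_handle (a joint): Angle of the blue handle, rad, growing clockwise seen from above: 0 = off (pointer at the black mark), 1.047 (60 degrees) = on (pointer at the green mark). A spring detent holds it at either end (about 0.12 N m to move it off) and pulls it home once well past half-way; both ends are hard stops. Starts at off.
- black_handle (a joint): Angle of the black handle of a third, otherwise identical switch, measured in the same way. It starts at off (0) and is to stay there. The three boxes are fixed; they stand in a row across the table in any order, axles at least 170 mm apart.
Not all that is in view belongs to the job. Leave any turquoise or yellow look-alike of the part that bears red_grip alone. What is shaped like the part that bears blue_grip but orange is not meant.

How it is judged:
On the way, in this order (a step that is already met when the one before it is completed fails the run):
1. the laser switch (red) is off while the lamp switch (blue) is still off (value of joint each of red_handle, blue_handle below 0.2 rad), for 0.2 s.
2. the lamp switch (blue) is on with the laser switch (red) off (value of joint red_handle below 0.2 rad and value of joint blue_handle above 0.847 rad), for 0.2 s.
At the end, for the whole second after the job is handed in: The red handle is within 0.2 rad (11 degrees) of off, the blue handle within 0.2 rad of on, the black handle within 0.2 rad of off, and all three are still (all of step 2 and value of joint black_handle below 0.2 rad and velocity of joint red_handle between -0.1 and 0.1 rad/s and velocity of joint blue_handle between -0.1 and 0.1 rad/s and velocity of joint black_handle between -0.1 and 0.1 rad/s); the robot touches nothing.
It fails at once if both the laser (red) and the lamp (blue) are switched past half-way to on (value of joint each of red_handle, blue_handle above 0.53 rad).
It fails at once if the black handle is turned more than 0.3 rad away from off (value of joint black_handle above 0.3 rad).
It also fails if it takes over 48 s, if anything falls off the work surface, if the arm or the gripper's body presses on something with over 40 N, if the wrist force passes 120 N, or if a joint passes its speed limit or range.

## Robot

A 7-joint arm with a two-finger parallel gripper is mounted at the origin on the work surface. World frame = base frame: x ahead of the robot, y to its left, z up, the work surface at z = 0. Lengths are in m, angles in rad, forces in N, time in s.
With the tool pointing down it reaches from about 0.425 to 0.875 m from the base axis. Payload 9.9 kg.
Tool frame: the origin (TCP) lies where the fingers leave the gripper's body, on its centre line; the fingertips stand 73 mm ahead of it and the grasp point (between the pads) lies 54 mm ahead of it (env.finger_overhang is the distance from the TCP to the fingertips, in m); z points along the fingers, x is the direction in which the jaws open and shut, and the axes are right-handed (so a half turn about z gives the same grasp; the last joint's range is limited). The gripper opens to 85 mm and grips with 20 to 120 N. Pads are 22 mm wide; open, the fingers measure 114 mm over their backs; the gripper's body (76 mm by 85 mm) begins 54 mm behind the grasp point. The pads swing forward as they close: fully open they stand 13 mm farther back than shut.
Start: joints at [-1.195, 0.576, 0.025, 1.437, -0.015, 1.129, -0.057], TCP at [0.3, 0.605, 0.304] pointing down, gripper open.
Joint ranges: [-2.76, 2.76], [-0.34, 2.15], [-1.52, 1.57], [0.19, 2.46], [-1.09, 4.23], [0.17, 1.99], [-2.82, 2.82]. Speed limits (rad/s): [2.22, 2.22, 3.01, 3.01, 3.14, 3.14, 3.14].

## Interface

Orientations are given as a rotation vector (axis times angle).
In Python, from cell import env, imaging, order gives the robot as it stands. The module is installed in compiled form; this text tells all that it offers.
- The arm moves only by the tool drive_tool, never from a script. Its argument "plan" is a list of rows, each a list of 3 entries, a list of its own where there are three numbers: the finger opening in cm, from 0 to 8.54, then the shift along the tool's x, y, z in cm, then the turn about the tool's z in rad. In form: [[jaw, [dx, dy, dz], yaw], ...]. A call has 1 to 10 rows; each row shifts and turns the commanded pose from where the row before left it, along the tool's axes as they then stand; what a row does not reach is not made up. A row lasts 1/12 s, in which the tool goes at most 41.7 mm and 7.16 degrees, less where a joint would pass 70% of its speed; a pose out of reach is approached as far as the arm can. A call is refused whole if a number of a shift passes 4.17 or a number of a turn 0.125, either way. A call with a gripper value outside its range is refused whole. The fingers move at their own pace and stop on an object; the grip force is fixed at half the most. Time passes only in rows, so rows that do not move let the fingers close. It gives the time, the measured TCP pose, the force and the opening at its end, in the units of the state.
- env.get_obs(): the state, without advancing time (a new reading comes with each control period).
- imaging.camera(name): name is "scene" or "top"; returns (picture, depth): 420x560x3 uint8, blue, green, red; 420x560 float32, m along the optical axis (not along the pixel's ray), 0 where there is no reading.
- imaging.get_calibration(name): a dict with "K" (3x3 intrinsics, pixels), "distortion" ([k1, k2, p1, p2, k3] as OpenCV has them; the pictures are not rectified), "R" (3x3) and "t" (3): a world point X has camera coordinates R X + t. Camera axes: x right, y down, z forward; pixel columns grow to the right and rows downward; lengths in m; the calibration is good to about 2 mm. A picture is of the moment at which its call begins. get_calibration takes no time and is no camera call.
- order.sign_off(): hands the job in, once; it reports no verdict.
The state is a dict: "t": time; "joints": joint angles; "qd": joint speeds; "joint_torque": joint torques, N m; "eef_pos": TCP position; "tool_rot": TCP orientation; "force": force on the tool from outside, world axes, zero at the start; "ft_torque": the same for the moment, N m; "finger_gap": finger opening in m.
Only numpy, scipy, OpenCV 4.12 (cv2) and the standard library are available. Lean on these libraries where they do the work, as an engineer would, in place of code of your own. Each camera call takes 0.05 s, during which the arm holds its last target. There are 200 camera calls.

## Working session

There is one attempt and no reset: what is moved stays moved. The work goes in short steps, Python scripts to look and compute and a tool call to move; the robot and the scene stay as the last step left them, time stands still between calls to the robot, and variables do not carry over. Pictures are saved under pics/ and viewed, about 8 in all and at most 12, crops included, and the job is handed in when it is done.

Besides the shell and the picture viewer there is one more tool, called after "Request:" as name(argument=value, ...), one argument or row to a line, values as JSON. drive_tool: Moves the arm, as the interface text tells. Its arguments: {"type":"object","properties":{"plan":{"type":"array"}},"required":["plan"]}

```bash
mkdir -p pics
cat > h.py <<'E'
import numpy as np, cv2
from cell import env, imaging, order
def ray(cal,px,z):
    p=cv2.undistortPoints(np.array(px,float).reshape(-1,1,2),cal["K"],np.array(cal["distortion"],float)).reshape(-1,2)
    R=np.array(cal["R"]);t=np.array(cal["t"]);C=-R.T@t
    d=np.c_[p,np.ones(len(p))]@R
    return C+d*((z-C[2])/d[:,2])[:,None]
E
python3 - <<'E'
from h import *
for n in("top","scene"):
    im,d=imaging.camera(n); cv2.imwrite(f"pics/{n}0.png",im); np.save(f"{n}0.npy",d)
    c=imaging.get_calibration(n); print(n,-np.array(c["R"]).T@np.array(c["t"]),np.array(c["R"])[2])
o=env.get_obs(); print(o)
E
```

```text
top [0.1491806  0.12318804 1.47353629] [ 0.19922839 -0.0069949  -0.97992812]
scene [1.00556852 0.71316849 0.63925695] [-0.56599389 -0.60496077 -0.56006551]
{'t': 0.1, 'joints': array([-1.19478922,  0.57644623,  0.02484527,  1.43781475, -0.01501185,
        1.12903054, -0.05649075]), 'qd': array([-1.29156279e-03, -7.33199067e-04,  1.33883921e-03, -4.37612498e-04,
       -3.36614633e-04, -2.87585173e-04,  8.51798925e-05]), 'joint_torque': array([ 6.45130553e-03, -7.67314839e+01,  2.25824095e+00, -2.86612773e+01,
        1.59842893e-02,  8.61817942e-03, -1.45757889e-05]), 'eef_pos': array([0.29939894, 0.60462934, 0.30313325]), 'tool_rot': array([ 2.66846413e+00,  1.65636256e+00, -1.96440790e-03]), 'force': array([ 0.86742868, -0.34217827, -0.09583279]), 'ft_torque': array([-0.00519759, -0.01388193, -0.00312842]), 'finger_gap': 0.08524350597195142}
```

View pics/top0.png

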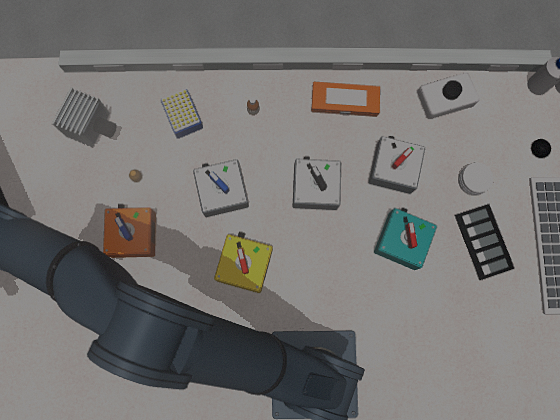

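View pics/scene0.png

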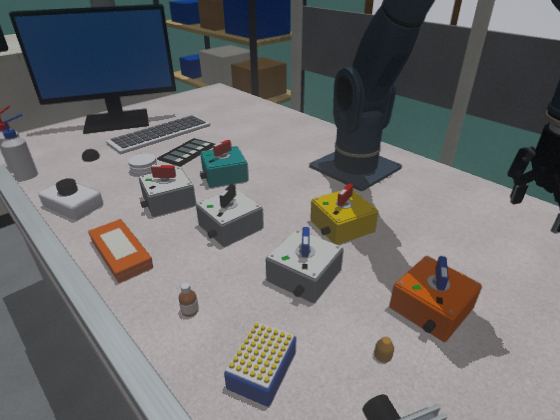

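The top view shows the real switches on the grey boxes: blue at about (218,182), black at (317,178) and red at (402,158). The turquoise, yellow and orange boxes are look-alikes.

```bash
cat >> h.py <<'E'
def pts(n,im,d):
    c=imaging.get_calibration(n);h,w=d.shape
    uv=np.stack(np.meshgrid(np.arange(w),np.arange(h)),-1).reshape(-1,1,2).astype(float)
    p=cv2.undistortPoints(uv,c["K"],np.array(c["distortion"],float)).reshape(h,w,2)
    X=np.dstack([p,np.ones((h,w))])*d[...,None]
    return (X-np.array(c["t"]))@np.array(c["R"])
def handle(n,im,d,col,win=None,W=None):
    b,g,r=[im[...,i].astype(int) for i in range(3)]
    m=(r>g+50)&(r>b+50) if col=="red" else (b>r+35)&(b>g+25)
    P=pts(n,im,d)
    if win: k=np.zeros_like(m);k[win[1]:win[3],win[0]:win[2]]=1;m&=k
    if W: m&=np.hypot(P[...,0]-W[0],P[...,1]-W[1])<0.06
    m=m&(d>0)&(P[...,2]>.07)&(P[...,2]<.14)
    v,u=np.nonzero(m);z=P[m][:,2]
    t=z>.110
    px=np.c_[u,v][t]; Q=ray(imaging.get_calibration(n),px,.119)[:,:2]
    rc=cv2.minAreaRect((Q*1000).astype(np.float32))
    w=np.linalg.svd(Q-Q.mean(0),full_matrices=False)[2][0]
    print(n,col,"n",m.sum(),t.sum(),"z90",np.percentile(z,[10,50,90]).round(3),"mean",Q.mean(0).round(4),"rect",np.round(rc,1).tolist() if 0 else rc,"axis deg",np.degrees(np.arctan2(w[1],w[0])).round(1))
E
python3 - <<'E'
from h import *
for n,wins in(("top",{"red":(375,135,428,190),"blue":(195,155,245,212)}),("scene",{"red":(140,155,200,205),"blue":(270,220,345,290)})):
    im=cv2.imread(f"pics/{n}0.png");d=np.load(f"{n}0.npy")
    for c,w in wins.items():
        handle(n,im,d,c,w)
    if n=="top":
        for nm,px in(("redbox plate blackmark",(392,139)),("red green",(416,149)),("blue black",(208,168)),("blue green",(226,169)),("redctr",(402,158)),("black ctr",(317,178))):
            print(nm,ray(imaging.get_calibration(n),[px],.073).round(3))
a=cv2.imread("pics/top0.png");s=cv2.imread("pics/scene0.png")
f=lambda i,x,y:cv2.resize(i[y:y+75,x:x+100],None,fx=4,fy=4,interpolation=cv2.INTER_CUBIC)
cv2.imwrite("pics/c1.png",np.vstack([np.hstack([f(a,355,120),f(a,170,145)]),np.hstack([f(s,120,145),f(s,260,220)])]))
E
```

```text
top red n 89 88 z90 [0.114 0.119 0.122] mean [ 0.5734 -0.2404] rect ((577.706787109375, -244.50973510742188), (13.46630859375, 59.60984802246094), 44.17393493652344) axis deg 134.7
top blue n 79 78 z90 [0.115 0.118 0.122] mean [0.5059 0.2496] rect ((513.2048950195312, 255.21925354003906), (62.27667999267578, 13.381978988647461), 44.25419616699219) axis deg -133.7
redbox plate blackmark [[ 0.646 -0.23   0.073]]
red green [[ 0.616 -0.297  0.073]]
blue black [[0.563 0.289 0.073]]
blue green [[0.559 0.239 0.073]]
redctr [[ 0.589 -0.255  0.073]]
black ctr [[ 0.532 -0.014  0.073]]
scene red n 51 50 z90 [0.117 0.118 0.12 ] mean [ 0.576  -0.2381] rect ((581.3632202148438, -241.63706970214844), (19.206676483154297, 61.13520812988281), 58.043540954589844) axis deg 144.8
scene blue n 83 83 z90 [0.117 0.119 0.12 ] mean [0.511  0.2547] rect ((514.7032470703125, 257.2474060058594), (63.579105377197266, 12.707632064819336), 43.8853874206543) axis deg 42.4
```

View pics/c1.png

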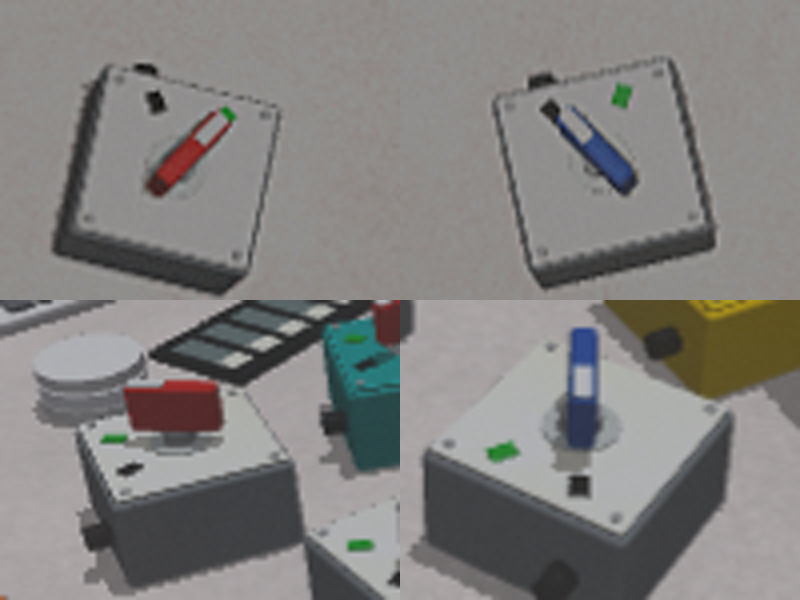

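The crops confirm it. The red pointer is on green (bearing about -45°), with off 60° counter-clockwise of it. The blue pointer is on black (bearing about +45°). The two views agree to about 3 mm: red axle (0.579, -0.2435), blue axle (0.514, 0.256), tops at 0.119. I'll go to red first.

Request:
drive_tool(
  plan=[
    [8.5,[0,0,0],0.11],
    [8.5,[0,0,0],0.11],
    [8.5,[0,0,0],0.11],
    [8.5,[-1.66,3.33,0],0],
    [8.5,[-1.66,3.33,0],0],
    [8.5,[-1.66,3.33,0],0],
    [8.5,[-1.66,3.33,0],0],
    [8.5,[-1.66,3.33,0],0],
    [8.5,[-1.66,3.33,0],0],
    [8.5,[-1.66,3.33,0],0],
  ],
)

```text
t: 0.93
eef_pos: [0.3812, 0.3557, 0.3037]
tool_rot: [2.905, 1.196, -0.001]
force: [1.2, -0.3, -0.2]
finger_gap: 0.0849
```

Request:
drive_tool(
  plan=[
    [8.5,[-1.66,3.33,0],0],
    [8.5,[-1.66,3.33,0],0],
    [8.5,[-1.66,3.33,0],0],
    [8.5,[-1.66,3.33,0],0],
    [8.5,[-1.66,3.33,0],0],
    [8.5,[-1.66,3.33,0],0],
    [8.5,[-1.66,3.33,0],0],
    [8.5,[-1.66,3.33,0],0],
    [8.5,[-1.66,3.33,0],0],
    [8.5,[-1.66,3.33,0],0],
  ],
)

```text
t: 1.77
eef_pos: [0.4977, 0.0024, 0.3038]
tool_rot: [-2.905, -1.196, 0.0]
force: [-0.1, 0.5, 0.1]
finger_gap: 0.0849
```

Request:
drive_tool(
  plan=[
    [8.5,[-1.66,3.33,0],0],
    [8.5,[-1.66,3.33,0],0],
    [8.5,[-1.66,3.33,0],0],
    [8.5,[-1.66,3.33,0],0],
    [8.5,[-1.66,3.33,0],0],
    [8.5,[-1.66,3.33,0],0],
    [8.5,[-1.66,3.33,0],0],
    [8.5,[0,0,0],0],
    [8.5,[0,0,0],0],
  ],
)

```text
t: 2.52
eef_pos: [0.5787, -0.2458, 0.303]
tool_rot: [2.907, 1.19, -0.002]
force: [-0.2, 0.4, -0.4]
finger_gap: 0.0851
```

```bash
cat >> h.py <<'E'
from scipy.spatial.transform import Rotation as Ro
def to(x,y,z,bearing):
    o=env.get_obs();R=Ro.from_rotvec(o["tool_rot"]).as_matrix();p=o["eef_pos"]
    a=np.degrees(np.arctan2(R[1,0],R[0,0]))
    print("t",o["t"],"pos",p.round(4),"xdir",a.round(1),"tilt z",R[:,2].round(3),"F",o["force"].round(1),"gap",o["finger_gap"].round(4),"q",o["joints"].round(2))
    print("shift cm",(R.T@(np.array([x,y,z])-p)*100).round(2),"yaw",np.radians((a-bearing+180)%360-180).round(3))
E
python3 -c "
from h import *
to(.579,-.2435,.157,44.8)"
```

```text
Traceback (most recent call last):
  File "h.py", line 31, in to
    print("t",o["t"],"pos",p.round(4),"xdir",a.round(1),"tilt z",R[:,2].round(3),"F",o["force"].round(1),"gap",o["finger_gap"].round(4),"q",o["joints"].round(2))
                                                                                                               ^^^^^^^^^^^^^^^^^^^^^
AttributeError: 'float' object has no attribute 'round'
```

Request:
drive_tool(
  plan=[
    [8.5,[0.16,-0.16,2.5],0],
    [8.5,[0,0,2.5],0],
    [8.5,[0,0,2.5],0],
    [8.5,[0,0,0],0],
    [8.5,[0,0,0],0],
  ],
)

```text
t: 2.93
eef_pos: [0.5788, -0.2395, 0.2282]
tool_rot: [-2.902, -1.197, 0.003]
force: [-0.9, -1.2, 0.5]
finger_gap: 0.085
```

```bash
sed -i 's/o\["finger_gap"\].round(4)/round(o["finger_gap"],4)/' h.py
python3 - <<'E'
from h import *
to(.579,-.2435,.157,44.8)
f=lambda i,x,y:cv2.resize(i[y:y+120,x:x+120],None,fx=3.3,fy=3.3,interpolation=cv2.INTER_CUBIC)
cv2.imwrite("pics/r1.png",np.hstack([f(imaging.camera("top")[0],345,90),f(imaging.camera("scene")[0],110,100)]))
E
```

```text
t 2.9333 pos [ 0.5788 -0.2395  0.2282] xdir 44.8 tilt z [-0.003  0.001 -1.   ] F [-0.9 -1.2  0.5] gap 0.085 q [ 0.16  0.59  0.26  1.67 -0.19  0.91  1.28]
shift cm [-0.26  0.32  7.12] yaw 0.0
```

View pics/r1.png

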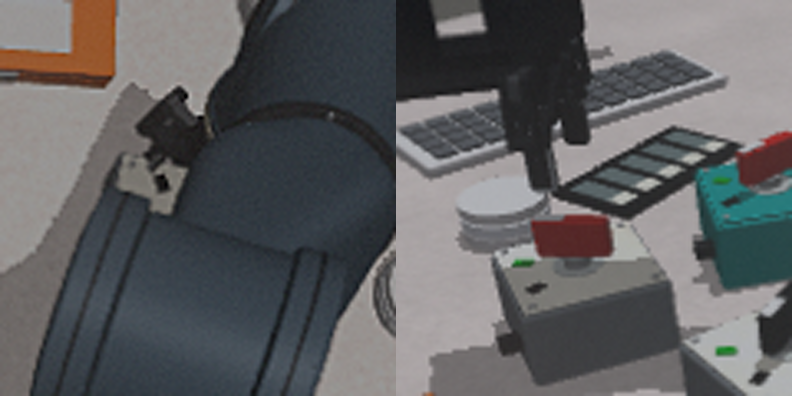

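The scene crop shows the open fingers above the red bar, and the red handle is still at green. The top view is blocked by the arm. I'll go down now.

Request:
drive_tool(
  plan=[
    [8.5,[-0.1,0.15,2.4],0],
    [8.5,[0,0,2.4],0],
    [8.5,[0,0,2.3],0],
    [8.5,[0,0,0],0],
    [8.5,[0,0,0],0],
  ],
)

```text
t: 3.45
eef_pos: [0.5798, -0.2426, 0.1588]
tool_rot: [-2.905, -1.196, -0.0]
force: [0.2, -0.1, 0.5]
finger_gap: 0.0849
```

Run:
```python
from h import *
to(.579,-.2435,.157,44.8)
im=imaging.camera("scene")[0]
cv2.imwrite("pics/r2.png",cv2.resize(im[120:230,100:250],None,fx=5,fy=5,interpolation=cv2.INTER_CUBIC))
to(.579,-.2435,.157,44.8)
```

```text
t 3.45 pos [ 0.5798 -0.2426  0.1588] xdir 44.8 tilt z [ 0.  0. -1.] F [ 0.2 -0.1  0.5] gap 0.0849 q [ 0.18  0.67  0.24  1.73 -0.21  0.76  1.3 ]
shift cm [-0.12  0.    0.18] yaw -0.001
t 3.5 pos [ 0.5803 -0.243   0.1597] xdir 44.7 tilt z [ 0.002 -0.001 -1.   ] F [ 0.8 -0.   0.6] gap 0.0852 q [ 0.18  0.67  0.24  1.73 -0.21  0.76  1.3 ]
shift cm [-0.13 -0.06  0.27] yaw -0.001
```

View pics/r2.png

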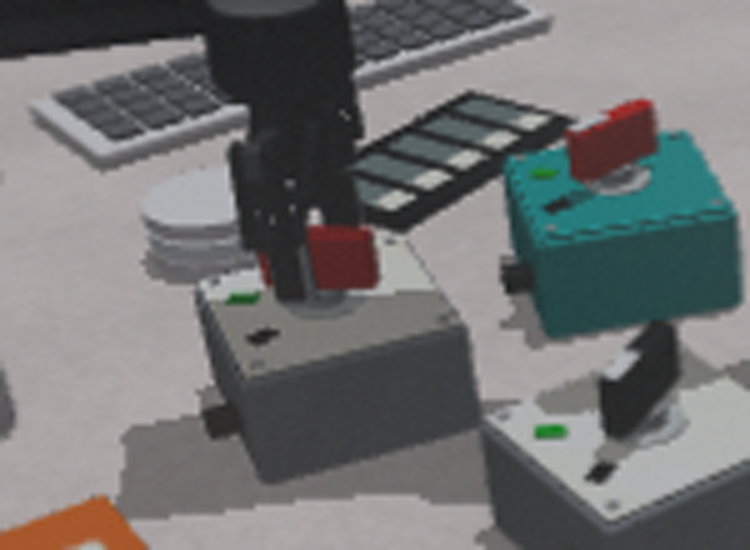

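The jaws straddle the red bar: the near finger is at about (290,250) in the crop, in front of mid-bar. I'll close loosely and watch the force.

Request:
drive_tool(
  plan=[
    [5,[-0.1,0,0.1],0],
    [1.9,[0,0,0],0],
    [1.9,[0,0,0],0],
    [1.9,[0,0,0],0],
    [1.9,[0,0,0],0],
    [1.9,[0,0,0],0],
    [1.9,[0,0,0],0],
  ],
)

```text
t: 4.08
eef_pos: [0.5783, -0.2442, 0.1571]
tool_rot: [2.905, 1.195, -0.001]
force: [-2.7, -2.3, 2.3]
finger_gap: 0.0193
```

Request:
drive_tool(
  plan=[
    [1.9,[0,0,0],-0.1],
    [1.9,[0,0,0],-0.1],
    [1.9,[0,0,0],-0.1],
    [1.9,[0,0,0],-0.1],
    [1.9,[0,0,0],-0.1],
    [1.9,[0,0,0],-0.1],
    [1.9,[0,0,0],-0.1],
    [1.9,[0,0,0],-0.1],
    [1.9,[0,0,0],-0.1],
    [1.9,[0,0,0],-0.1],
  ],
)

```text
t: 4.92
eef_pos: [0.577, -0.2461, 0.1569]
tool_rot: [-1.973, -2.444, 0.006]
force: [-6.6, -8.1, 2.8]
finger_gap: 0.019
```

Request:
drive_tool(
  plan=[
    [1.9,[0,0,0],-0.06],
    [1.9,[0,0,0],-0.06],
    [1.9,[0,0,0],0],
    [1.9,[0,0,0],0],
  ],
)

```text
t: 5.25
eef_pos: [0.5776, -0.2465, 0.157]
tool_rot: [1.829, 2.553, -0.005]
force: [-4.1, -8.6, 1.3]
finger_gap: 0.0191
```

Run:
```python
from h import *
to(.579,-.2435,.157,104.8); print(env.get_obs()["ft_torque"])
```

```text
t 5.25 pos [ 0.5776 -0.2465  0.157 ] xdir 108.8 tilt z [-0.001 -0.003 -1.   ] F [-4.1 -8.6  1.3] gap 0.0191 q [ 0.38  0.66 -0.08  1.73  0.08  0.76  2.15]
shift cm [ 0.24  0.23 -0.01] yaw 0.069
[-1.78991976  0.73786254 -0.10566977]
```

Request:
drive_tool(
  plan=[
    [4,[0,0,0],0.06],
    [8.5,[0,0,0],0],
    [8.5,[0,0,0],0],
    [8.5,[0,0,0],0],
    [8.5,[0,0,0],0],
    [8.5,[0,0,-2.5],0],
    [8.5,[0,0,-4],0],
    [8.5,[0,0,-4],0],
    [8.5,[0,0,-4],0],
    [8.5,[0,0,0],0],
  ],
)

```text
t: 6.08
eef_pos: [0.5815, -0.2442, 0.3103]
tool_rot: [1.894, 2.492, 0.006]
force: [1.0, -0.4, 0.3]
finger_gap: 0.0852
```

Run:
```python
from h import *
to(.514,.256,.30,135.5)
im,d=imaging.camera("scene")
handle("scene",im,d,"red",W=(.579,-.2435)); handle("scene",im,d,"blue",W=(.514,.256))
cv2.imwrite("pics/r3.png",cv2.resize(im[120:300,100:360],None,fx=3,fy=3,interpolation=cv2.INTER_CUBIC))
```

```text
t 6.0833 pos [ 0.5815 -0.2442  0.3103] xdir 105.5 tilt z [ 0.012 -0.004 -1.   ] F [ 1.  -0.4  0.3] gap 0.0852 q [ 0.37  0.5  -0.07  1.56  0.04  1.07  2.13]
shift cm [50.01  6.87  0.74] yaw -0.523
scene red n 31 31 z90 [0.117 0.119 0.12 ] mean [ 0.575  -0.2433] rect ((581.2481689453125, -242.2165069580078), (62.60920333862305, 12.215431213378906), 15.320314407348633) axis deg 19.0
scene blue n 81 81 z90 [0.117 0.119 0.12 ] mean [0.5104 0.2542] rect ((514.6798706054688, 257.1950988769531), (63.47283935546875, 12.750654220581055), 43.8853874206543) axis deg 43.1
```

View pics/r3.png

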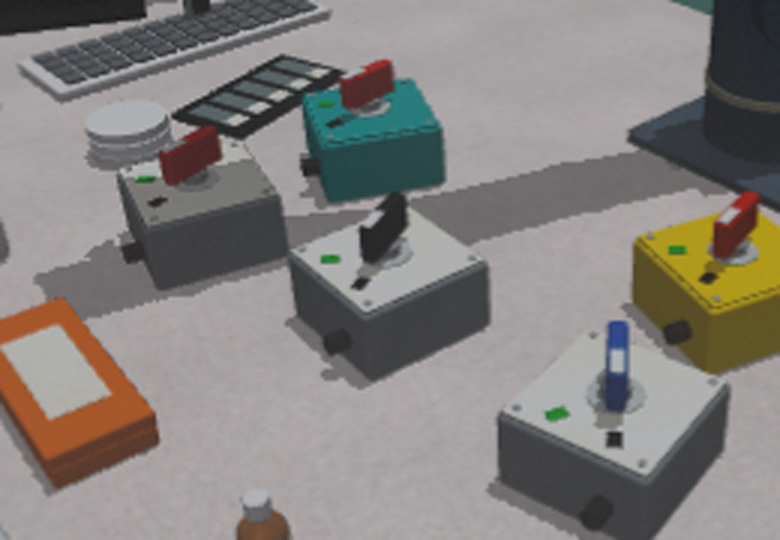

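The red bearing is now 15°, which is the off mark. Blue and black have not moved. On to blue.

Request:
drive_tool(
  plan=[
    [8.5,[0,0,0],-0.102],
    [8.5,[0,0,0],-0.102],
    [8.5,[0,0,0],-0.102],
    [8.5,[0,0,0],-0.102],
    [8.5,[0,0,0],-0.102],
    [8.5,[2.89,2.17,0],0],
    [8.5,[2.89,2.17,0],0],
    [8.5,[2.89,2.17,0],0],
    [8.5,[2.89,2.17,0],0],
    [8.5,[2.89,2.17,0],0],
  ],
)

```text
t: 6.97
eef_pos: [0.5534, -0.0627, 0.3008]
tool_rot: [-1.208, -2.898, 0.001]
force: [0.4, 0.9, -0.0]
finger_gap: 0.0848
```

Request:
drive_tool(
  plan=[
    [8.5,[2.89,2.17,0],0],
    [8.5,[2.89,2.17,0],0],
    [8.5,[2.89,2.17,0],0],
    [8.5,[2.89,2.17,0],0],
    [8.5,[2.89,2.17,0],0],
    [8.5,[2.89,2.17,0],0],
    [8.5,[2.89,2.17,0],0],
    [8.5,[2.89,2.17,0],0],
    [8.5,[2.89,2.17,0],0],
    [8.5,[0,0,0],0],
  ],
)

```text
t: 7.8
eef_pos: [0.5072, 0.2663, 0.301]
tool_rot: [-1.193, -2.902, -0.005]
force: [-1.1, 0.5, 0.3]
finger_gap: 0.0847
```

Request:
drive_tool(
  plan=[
    [8.5,[0,0,0],0],
    [8.5,[0,0,0],0],
    [8.5,[0,0,0],0],
  ],
)

```text
t: 8.05
eef_pos: [0.5104, 0.2563, 0.3013]
tool_rot: [-1.212, -2.898, 0.002]
force: [-0.1, -0.4, -0.4]
finger_gap: 0.0847
```

Run:
```python
from h import *
to(.514,.2565,.157,134.5)
```

```text
t 8.05 pos [0.5104 0.2563 0.3013] xdir 134.6 tilt z [-0.001 -0.001 -1.   ] F [-0.1 -0.4 -0.4] gap 0.0847 q [-0.34  0.43 -0.3   1.71  0.15  1.02  1.65]
shift cm [-0.23  0.29 14.43] yaw 0.002
```

Request:
drive_tool(
  plan=[
    [8.5,[-0.2,0.25,2.9],0],
    [8.5,[0,0,2.9],0],
    [8.5,[0,0,2.5],0],
    [8.5,[0,0,2.2],0],
    [8.5,[0,0,0],0],
    [8.5,[0,0,0],0],
    [8.5,[0,0,0],0],
  ],
)

```text
t: 8.63
eef_pos: [0.5142, 0.2578, 0.1981]
tool_rot: [1.211, 2.898, 0.001]
force: [-0.1, 0.4, 0.6]
finger_gap: 0.0849
```

Run:
```python
from h import *
to(.514,.2565,.157,134.5)
im=imaging.camera("scene")[0]
cv2.imwrite("pics/b1.png",cv2.resize(im[170:300,230:380],None,fx=4,fy=4,interpolation=cv2.INTER_CUBIC))
```

```text
t 8.6333 pos [0.5142 0.2578 0.1981] xdir 134.6 tilt z [ 0.001  0.    -1.   ] F [-0.1  0.4  0.6] gap 0.0849 q [-0.36  0.55 -0.28  1.83  0.2   0.79  1.6 ]
shift cm [-0.08 -0.11  4.11] yaw 0.002
```

View pics/b1.png

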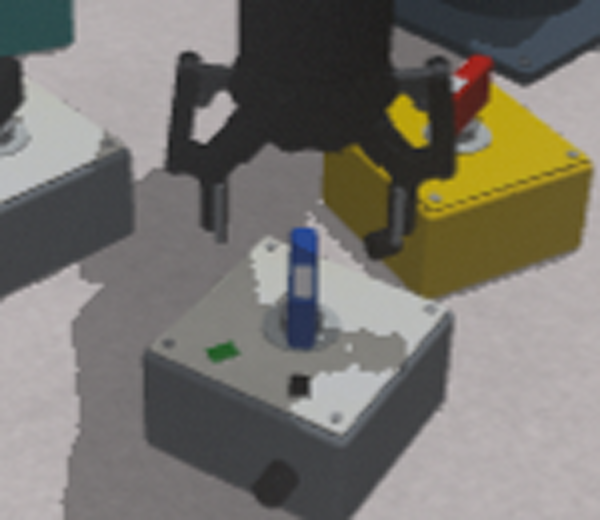

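The bar (crop about (303,290)) is centred between the fingers (215 and 400). Blue is still at black. Going down, then closing loosely.

Request:
drive_tool(
  plan=[
    [8.5,[-0.1,-0.1,2.1],0],
    [8.5,[0,0,2.0],0],
    [8.5,[0,0,0],0],
    [4,[0,0,0],0],
    [1.9,[0,0,0],0],
    [1.9,[0,0,0],0],
    [1.9,[0,0,0],0],
    [1.9,[0,0,0],0],
    [1.9,[0,0,0],0],
    [1.9,[0,0,0],0],
  ],
)

```text
t: 9.52
eef_pos: [0.5139, 0.2569, 0.1568]
tool_rot: [1.21, 2.898, 0.001]
force: [0.3, -1.0, 7.4]
finger_gap: 0.0189
```

Request:
drive_tool(
  plan=[
    [1.9,[0,0,0],0],
    [1.9,[0,0,0],0.05],
  ],
)

```text
t: 9.68
eef_pos: [0.514, 0.2569, 0.1568]
tool_rot: [1.281, 2.867, 0.002]
force: [0.2, 0.2, 6.2]
finger_gap: 0.0188
```

Request:
drive_tool(
  plan=[
    [1.9,[0,0,-0.2],0],
    [1.9,[0,0,0],0.1],
    [1.9,[0,0,0],0.1],
    [1.9,[0,0,0],0.1],
    [1.9,[0,0,0],0.1],
    [1.9,[0,0,0],0.1],
    [1.9,[0,0,0],0.1],
    [1.9,[0,0,0],0.1],
    [1.9,[0,0,0],0.1],
    [1.9,[0,0,0],0.1],
  ],
)

```text
t: 10.52
eef_pos: [0.5134, 0.2561, 0.1582]
tool_rot: [2.406, 2.02, -0.001]
force: [-1.0, -3.3, 2.3]
finger_gap: 0.0189
```

Request:
drive_tool(
  plan=[
    [1.9,[0,0,0],0.1],
    [1.9,[0,0,0],0.07],
    [1.9,[0,0,0],0],
    [1.9,[0,0,0],0],
  ],
)

```text
t: 10.85
eef_pos: [0.5134, 0.2562, 0.1581]
tool_rot: [2.562, 1.817, -0.001]
force: [0.3, -4.0, 2.7]
finger_gap: 0.0194
```

Request:
drive_tool(
  plan=[
    [4,[0,0,0],-0.06],
    [8.5,[0,0,0],0],
    [8.5,[0,0,0],0],
    [8.5,[0,0,0],0],
    [8.5,[0,0,0],0],
    [8.5,[0,0,-2.5],0],
    [8.5,[0,0,-4],0],
    [8.5,[0,0,-4],0],
    [8.5,[0,0,-4],0],
    [8.5,[0,0,0],0],
  ],
)

```text
t: 11.68
eef_pos: [0.5158, 0.258, 0.3107]
tool_rot: [2.509, 1.888, 0.018]
force: [1.4, 0.2, 0.1]
finger_gap: 0.0848
```

Run:
```python
from h import *
to(.514,.256,.30,75)
im,d=imaging.camera("scene")
handle("scene",im,d,"red",W=(.579,-.2435)); handle("scene",im,d,"blue",W=(.514,.256))
cv2.imwrite("pics/b2.png",cv2.resize(im[120:300,100:360],None,fx=3,fy=3,interpolation=cv2.INTER_CUBIC))
```

```text
t 11.6833 pos [0.5158 0.258  0.3107] xdir 73.9 tilt z [ 0.01   0.006 -1.   ] F [1.4 0.2 0.1] gap 0.0848 q [-0.59  0.42  0.07  1.71 -0.03  1.01  0.78]
shift cm [-0.25 -0.12  1.06] yaw -0.019
scene red n 47 47 z90 [0.117 0.118 0.12 ] mean [ 0.5755 -0.2424] rect ((581.1276245117188, -241.8858184814453), (65.5702133178711, 17.159162521362305), 15.224000930786133) axis deg 19.4
scene blue n 242 149 z90 [0.096 0.114 0.119] mean [0.5148 0.263 ] rect ((517.697998046875, 262.4052429199219), (24.081111907958984, 66.3832015991211), 74.83201599121094) axis deg -8.2
```

View pics/b2.png

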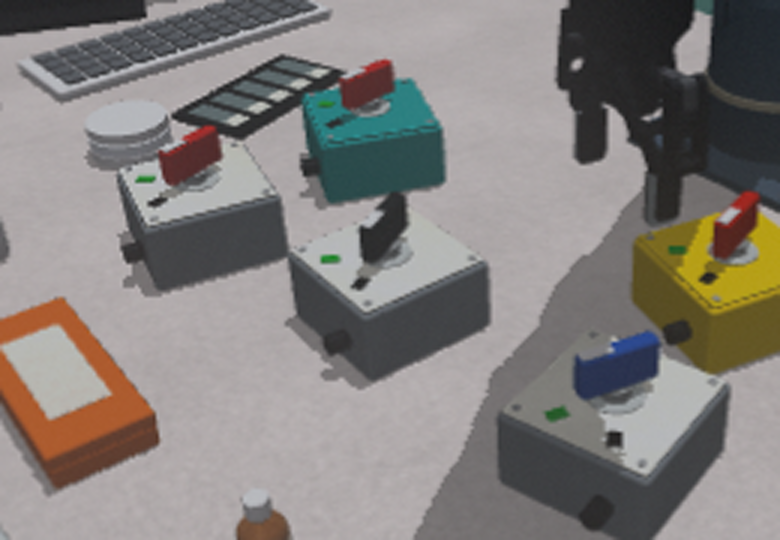

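Blue now bears -15°, a turn of about 60° with the pointer at green. Red is at 15° (off), black is on its black mark, and the gripper is clear. I'll let it settle, then hand in.

Request:
drive_tool(
  plan=[
    [8.5,[0,0,0],0],
    [8.5,[0,0,0],0],
    [8.5,[0,0,0],0],
    [8.5,[0,0,0],0],
  ],
)

```text
t: 12.07
eef_pos: [0.5129, 0.2566, 0.3016]
tool_rot: [-2.509, -1.89, 0.004]
force: [-0.2, 0.1, 0.5]
finger_gap: 0.0853
```

```bash
python3 -c "
from h import *
print(env.get_obs()['force']); print(order.sign_off())"
```

```text
[-0.24908023  0.07223828  0.4743977 ]
the job is handed in; nothing more can be done
None
```

I turned the red laser switch from on to off. A camera check then showed red off with blue still off, and I turned the blue lamp switch from off to on. The job was handed in at about 12 s of the 48 s allowed; sign-off gives no verdict.

- **Red:** the last check puts its bar at bearing +15° (it started at about -45°), so it is off. Its pointer is at the black mark.
- **Blue:** the last check puts its bar at about -15° (it started at about +44°), so it is on. Its pointer is at the green mark. This measurement was less clean: sloping side pixels got into the mask, so the fitted bar came out 24 mm wide instead of 16, and the second angle estimate read -8°. The picture itself clearly shows blue on.
- **Black:** it was checked by eye in the pictures only, not measured. It stayed on its black mark.
- **Robot:** the gripper was open and about 0.11 m above the handles, with force near zero. The only readings to note were about 7 N on the lamp switch as the jaws closed, eased by lifting 2 mm, and about 10 N while turning red.

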